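# Pack the insulated carrier for the delivery run

## Task

Get the insulated carrier ready for the next run: lift its lid off and lay it flat, right way up, on the white board, move any used cold packs you find inside into the white crate, and stand every tin from the tray upright on the carrier's floor. Then put the lid back on so that it is fully down all round. Leave the spare tin on the counter and the other kitchen things where they are.

Things in the scene. Friction and masses are not known exactly. Their poses are not given: they have to be found in the camera images.
- carrier: dark insulated food carrier, fixed to the counter, 216 mm along its x by 266 mm along its y. Origin at the centre of its underside, z up. An outer shoulder, on which the lid's skirt rests, lies 55 mm up; inside the shoulder a 10 mm thick rim (190 by 240 mm outside) stands up to 70 mm
- carrier_in (a point): centre of the carrier's inner floor, 15 mm above its origin; axes as the carrier's. Inside it is 170 mm (x) by 220 mm (y), 55 mm deep below the rim. Four tins fit at about x = +-44 mm, y = +-52 mm
- lid_grip (a point): centre of the bar handle on the loose dark lid (0.42 kg, 216 by 266 mm, a hollow hood 68 mm tall). The bar is 24 mm thick (lid's x), 120 mm long (lid's y) and stands 40 mm above the lid's top: this point is 20 mm above the lid's top and 88 mm above its skirt's lower edge, so 88 mm above the board when laid there. Axes as the lid's, z up
- lid_skirt (a point): centre of the lid's open underside, level with its skirt's lower edge. Seated, as at the start, it is 55 mm above the carrier's origin (lid_grip 143 mm). The skirt's inside is 198 by 248 mm, 4 mm clear of the carrier's rim all round, and goes 15 mm down over it; long side along the carrier's long side, either way round
- board_top (a point): white plastic board, fixed, 240 mm (x) by 250 mm (y) and 6 mm thick, free space for the lid; point at the centre of its top face, 6 mm above the counter. To one side of the carrier; the tray is on the other side, and which is which varies
- tray_top (a point): flat rimless aluminium tray, fixed, 260 by 260 mm, 5 mm thick; point at the centre of its top face, 5 mm above the counter. The tins stand on it at the start
- crate: open white crate for used cold packs, fixed between the robot and the carrier, 150 mm (x) by 200 mm (y) by 45 mm tall outside, walls and floor 5 mm; origin at the centre of its underside. Two packs lie in it side by side, long sides along the crate's x
- tin1_c (a point): plain ribbed steel food tin, 64 mm across and 66 mm tall, 0.22 kg, standing on the tray at the start; point at its centre, 33 mm above its foot, z along its axis. Three or four of tin1 to tin4 are present; None from the start if absent
- tin2_c (a point): plain ribbed steel food tin, 64 mm across and 66 mm tall, 0.22 kg, standing on the tray at the start; point at its centre, 33 mm above its foot, z along its axis. Three or four of tin1 to tin4 are present; None from the start if absent
- tin3_c (a point): plain ribbed steel food tin, 64 mm across and 66 mm tall, 0.22 kg, standing on the tray at the start; point at its centre, 33 mm above its foot, z along its axis. Three or four of tin1 to tin4 are present; None from the start if absent
- tin4_c (a point): plain ribbed steel food tin, 64 mm across and 66 mm tall, 0.22 kg, standing on the tray at the start; point at its centre, 33 mm above its foot, z along its axis. Three or four of tin1 to tin4 are present; None from the start if absent
- pack1_c (a point): used cold pack, a rigid plastic brick 120 mm (x) by 44 mm (y) by 36 mm (z), 0.25 kg, lying flat on the carrier's inner floor under the lid if present; point at its centre, 18 mm above its underside. None, one or both are present; None from the start if absent
- pack2_c (a point): used cold pack, a rigid plastic brick 120 mm (x) by 44 mm (y) by 36 mm (z), 0.25 kg, lying flat on the carrier's inner floor under the lid if present; point at its centre, 18 mm above its underside. None, one or both are present; None from the start if absent
- spare_tin_c (a point): a tin exactly like the four tins, but standing on the bare counter, not on the tray: it stays where it is; point at its centre, 33 mm above its foot
- jar: preserve jar 68 mm across, 100 mm tall, standing on the counter; origin at its foot; bystander
- bowl: small white bowl 84 mm across, 40 mm tall, on the counter; origin at its foot; bystander
- mug: white mug 76 mm across, 85 mm tall, on the counter; origin at its foot; bystander
- spatula: kitchen spatula 200 mm long lying along its x axis on the counter near the robot; bystander, may be absent
- spoon: kitchen spoon 200 mm long lying along its x axis on the counter near the robot; bystander, may be absent
Mind the look-alikes: they are no part of the job. Leave any purple or turquoise look-alike of the part that bears tin1_c alone. Leave any blue look-alike of the part that bears tin3_c alone.

How it is judged (in metres and radians):
On the way, in this order (a step that is already met when the one before it is completed fails the run):
1. the lid lies flat and right way up on the board, its centre within 90 mm of the board's centre, released and at rest (horizontal distance between lid_grip and board_top below 0.09 m and z of lid_grip in the frame of board_top below 0.1 m and angle between lid_grip's own z axis and vertical below 0.08 rad and linear speed of lid below 0.02 m/s and contact force between lid and the fingers below 0.3 N), for 0.2 s.
2. with the lid off, every pack lies in the crate and every tin stands upright on the carrier's floor, all released (x of tin1_c in the frame of carrier between -0.075 and 0.075 m and y of tin1_c in the frame of carrier between -0.1 and 0.1 m and z of each of tin1_c, tin2_c, tin3_c, tin4_c in the frame of carrier below 0.057 m and angle between each of tin1_c, tin2_c, tin3_c, tin4_c's own z axis and vertical below 0.15 rad and linear speed of each of tin1, tin2, tin3, tin4, pack1, pack2 below 0.03 m/s and contact force between each of tin1, tin2, tin3, tin4, pack1, pack2 and the fingers below 0.3 N and x of tin2_c in the frame of carrier between -0.075 and 0.075 m and y of tin2_c in the frame of carrier between -0.1 and 0.1 m and x of tin3_c in the frame of carrier between -0.075 and 0.075 m and y of tin3_c in the frame of carrier between -0.1 and 0.1 m and x of tin4_c in the frame of carrier between -0.075 and 0.075 m and y of tin4_c in the frame of carrier between -0.1 and 0.1 m and x of pack1_c in the frame of crate between -0.075 and 0.075 m and y of pack1_c in the frame of crate between -0.1 and 0.1 m and z of each of pack1_c, pack2_c in the frame of crate below 0.075 m and x of pack2_c in the frame of crate between -0.075 and 0.075 m and y of pack2_c in the frame of crate between -0.1 and 0.1 m and horizontal distance between lid_grip and carrier above 0.15 m), for 0.2 s.
At the end, for the whole second after the job is handed in: every tin from the tray stands upright (within 0.15 rad) on the carrier's floor, every cold pack is in the crate, the lid sits fully down on the carrier (within about 5 mm in height, 10 mm sideways, 0.05 rad level), and everything is released and at rest (x of tin1_c in the frame of carrier between -0.075 and 0.075 m and y of tin1_c in the frame of carrier between -0.1 and 0.1 m and z of each of tin1_c, tin2_c, tin3_c, tin4_c in the frame of carrier below 0.057 m and angle between each of tin1_c, tin2_c, tin3_c, tin4_c's own z axis and vertical below 0.15 rad and linear speed of each of tin1, tin2, tin3, tin4, pack1, pack2 below 0.03 m/s and contact force between each of tin1, tin2, tin3, tin4, pack1, pack2, lid and the fingers below 0.3 N and x of tin2_c in the frame of carrier between -0.075 and 0.075 m and y of tin2_c in the frame of carrier between -0.1 and 0.1 m and x of tin3_c in the frame of carrier between -0.075 and 0.075 m and y of tin3_c in the frame of carrier between -0.1 and 0.1 m and x of tin4_c in the frame of carrier between -0.075 and 0.075 m and y of tin4_c in the frame of carrier between -0.1 and 0.1 m and x of pack1_c in the frame of crate between -0.075 and 0.075 m and y of pack1_c in the frame of crate between -0.1 and 0.1 m and z of each of pack1_c, pack2_c in the frame of crate below 0.075 m and x of pack2_c in the frame of crate between -0.075 and 0.075 m and y of pack2_c in the frame of crate between -0.1 and 0.1 m and x of lid_grip in the frame of carrier between -0.01 and 0.01 m and y of lid_grip in the frame of carrier between -0.01 and 0.01 m and z of lid_grip in the frame of carrier between 0.136 and 0.148 m and angle between lid_grip's own z axis and vertical below 0.05 rad and linear speed of lid below 0.02 m/s); the robot touches nothing.
It fails at once if the spare tin is moved more than 50 mm (distance of spare_tin_c from where it was at the start of the episode above 0.05 m).
It fails at once if the jar is moved more than 50 mm (distance of jar from where it was at the start of the episode above 0.05 m).
It fails at once if the spatula is moved more than 50 mm (distance of spatula from where it was at the start of the episode above 0.05 m).
It fails at once if the spoon is moved more than 50 mm (distance of spoon from where it was at the start of the episode above 0.05 m).
It fails at once if the bowl or the mug is moved more than 50 mm (distance of any of bowl, mug from where it was at the start of the episode above 0.05 m).
Of tin1, tin2, tin3, tin4 only 3 to 4 are there at a start; the rules pass over those that are not, and their reading is None.
Of pack1, spatula only 1 to 1 are there at a start; the rules pass over those that are not, and their reading is None.
Of pack2, spoon only 1 to 1 are there at a start; the rules pass over those that are not, and their reading is None.
At some moment in a run one of tin1, tin2, tin3, tin4, lid may be knocked a few centimetres aside while the robot is not near it.
It also fails if it takes over 210 s, if anything falls off the work surface, if the arm or the gripper's body presses on something with over 40 N, if the wrist force passes 120 N, or if a joint passes its speed limit or range.

## Robot

A 6-joint arm with a two-finger parallel gripper is mounted at the origin on the work surface. World frame = base frame: x ahead of the robot, y to its left, z up, the work surface at z = 0. Lengths are in m, angles in degrees, forces in N, time in s.
With the tool pointing down it reaches from about 0.4 to 0.825 m from the base axis. Payload 7 kg.
Tool frame: the origin (TCP) lies midway between the tips of the shut fingers; the grasp point (between the pads) lies 19 mm behind it; z points along the fingers, y is the line along which they close (so a half turn about z gives the same grasp; the last joint's range is limited). The gripper opens to 88 mm and grips with 3 to 60 N. Pads are 19 mm wide; open, the fingers measure 130 mm over their backs; the gripper's body (78 mm by 193 mm) begins 47 mm behind the grasp point.
Start: joints at [-54.483, 20.546, 0.682, 0, -70.136, -16.507], TCP at [0.22, -0.638, 0.195] pointing down, gripper open.
Joint ranges: [-176.03, 176.03], [-82.01, 121.73], [-58.28, 71.71], [-173.87, 95.51], [-174.79, -0.11], [-173.66, 173.66]. Speed limits (degrees/s): [136.94, 136.94, 172.46, 180, 180, 180].

## Interface

Orientations are given as a 3x3 rotation matrix whose columns are the frame's x, y, z axes.
In Python, from rig import robot gives the robot as it stands. Calls block until the motion is done:
- robot.goto(position, orientation): joint-space move of the TCP to a pose.
- robot.servo_line(position, ori=None, speed=0.15): straight line of the TCP; ori=None keeps the orientation; speed is the mean speed in m/s.
- robot.movej(angles): joint-space move.
- robot.move_gripper(opening): opening from 0.0 (shut) to 1.0 (fully open); the grip force is fixed at half the most; returns when the fingers have stopped.
- robot.dwell(seconds).
- robot.ik(position, orientation): joint angles nearest the present ones, or None.
- robot.grab_frame(name): name is "scene" or "side" or "wrist"; returns (picture, depth): 480x640x3 uint8, red, green, blue; 480x640 float32, m along the optical axis (not along the pixel's ray), 0 where there is no reading.
- robot.camera_info(name): a dict with "vfov" (degrees; the focal length in pixels is half the picture's height over the tangent of half this angle, whatever the lens; pixels are square), "cx", "cy" (the principal point, pixels), "view" (4x4, takes a point from world to camera coordinates); the wrist camera has in their place "T_tool_cam" (4x4, takes a point from camera to tool coordinates, whose origin is the TCP and whose axes are the flange's). Camera axes: x right, y down, z forward; pixel columns grow to the right and rows downward; lengths in m; the calibration is good to about 2 mm. A picture is of the moment at which its call begins: read the wrist's pose just before it. camera_info takes no time and is no camera call.
A pose or a line that the arm cannot do raises robot.Unreachable and nothing moves.
- robot.job_done(): hands the job in, once; it reports no verdict.
Readings, each from a call of its own:
- robot.read_t(): time.
- robot.read_qpos(): joint angles.
- robot.read_qvel(): joint speeds.
- robot.read_effort(): joint torques, N m.
- robot.read_position(): TCP position.
- robot.read_tcp_rot(): TCP orientation.
- robot.read_force(): force on the tool from outside, world axes, zero at the start.
- robot.read_ft_torque(): the same for the moment, N m.
- robot.read_grip_width(): opening from 0.0 (shut) to 1.0 (fully open).
Only numpy, scipy, OpenCV 4.12 (cv2) and the standard library are available. Lean on these libraries where they do the work, as an engineer would, in place of code of your own. Each camera call takes 0.05 s, during which the arm holds its last target. There are 200 camera calls.

## Working session

There is one attempt and no reset: what is moved stays moved. The work goes in short steps, each a Python script; the robot and the scene stay as the last script left them, time stands still between calls to the robot, and variables do not carry over. Pictures are saved under pics/ and viewed, on a budget of 14 in all, crops included, one or two more only if the job needs it, and the job is handed in when it is done.

```bash
ls; mkdir -p pics; cat > h.py <<'E'
import numpy as np, cv2
from rig import robot
def snap(n,f=None):
    if n=="wrist":
        p=np.array(robot.read_position());R=np.array(robot.read_tcp_rot())
    im,d=robot.grab_frame(n); c=robot.camera_info(n)
    if n=="wrist":
        T=np.eye(4);T[:3,:3]=R;T[:3,3]=p; T=T@np.array(c["T_tool_cam"])
    else: T=np.linalg.inv(np.array(c["view"]))
    f_=240/np.tan(np.radians(c["vfov"])/2)
    if f: cv2.imwrite(f,im[:,:,::-1])
    return im,d,(T,f_,c["cx"],c["cy"])
def cloud(d,K):
    T,f,cx,cy=K; v,u=np.mgrid[:480,:640]
    P=np.stack([(u-cx)/f*d,(v-cy)/f*d,d],-1)@T[:3,:3].T+T[:3,3]
    P[d<=0]=np.nan
    return P
def ray(u,v,z,K):
    T,f,cx,cy=K; r=T[:3,:3]@np.array([(u-cx)/f,(v-cy)/f,1]); o=T[:3,3]
    return o+r*(z-o[2])/r[2]
def down(yaw):  # tool z down, tool y (closing line) at angle yaw(deg) in world
    a=np.radians(yaw); y=np.array([np.cos(a),np.sin(a),0]);z=np.array([0,0,-1.])
    return np.stack([np.cross(y,z),y,z],1)
E
python3 - <<'E'
from h import *
for n in("scene","side"):
    im,d,K=snap(n,f"pics/{n}0.png"); np.savez(f"{n}0.npz",im=im,d=d,T=K[0],k=K[1:]); print(n,K)
print(robot.read_t(),robot.read_tcp_rot(),robot.camera_info("wrist"))
E
```

```text
pics
scene (array([[ 0.53116841,  0.69242379, -0.48827186,  1.16299774],
       [ 0.8472377 , -0.43881235,  0.29938605, -0.35368322],
       [-0.0069577 , -0.57270674, -0.8197308 ,  1.22059006],
       [ 0.        ,  0.        ,  0.        ,  1.        ]]), np.float64(503.2871357984537), 323.2651288801505, 240.57425668758432)
side (array([[-0.714666  , -0.50416169,  0.48484378, -0.13622133],
       [-0.69946139,  0.51263415, -0.49795581,  0.70051395],
       [ 0.00250277, -0.69500159, -0.71900384,  1.04849026],
       [ 0.        ,  0.        ,  0.        ,  1.        ]]), np.float64(466.8030507698131), 316.60343260317444, 240.29530585932682)
0.1 [[-9.45480286e-01 -3.25678749e-01 -6.17540862e-04]
 [-3.25679302e-01  9.45479345e-01  1.34194822e-03]
 [ 1.46828111e-04  1.46990586e-03 -9.99998909e-01]] {'vfov': 62.04187403432484, 'cx': 324.82780558120066, 'cy': 237.0330641858029, 'T_tool_cam': array([[-3.54376089e-04, -9.60461315e-01, -2.78413248e-01,
         7.48122644e-02],
       [ 9.99999619e-01, -5.62316832e-04,  6.67021459e-04,
        -1.60304753e-03],
       [-7.97204763e-04, -2.78412905e-01,  9.60461149e-01,
        -1.89982799e-01],
       [ 0.00000000e+00,  0.00000000e+00,  0.00000000e+00,
         1.00000000e+00]])}
```

View pics/scene0.png

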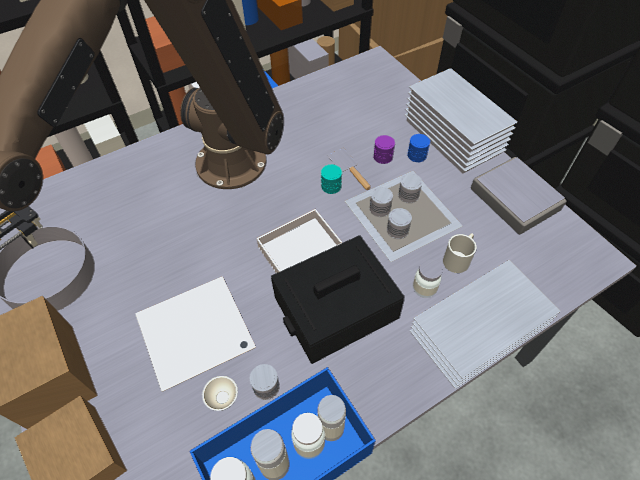

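View pics/side0.png

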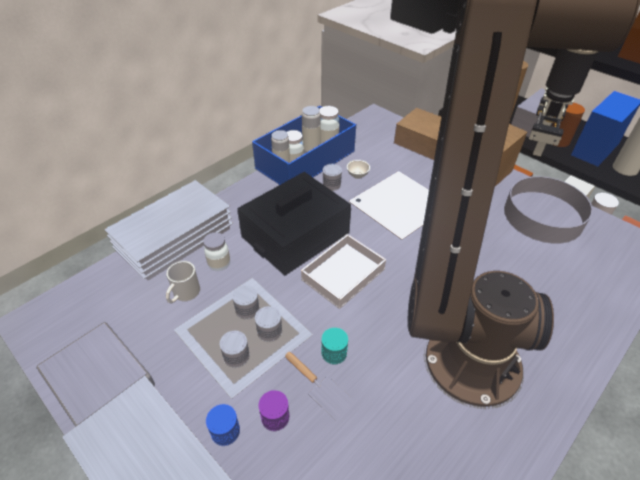

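The scene view shows:
- The dark carrier with its lid is at (338,298), the board at (195,332), the crate at (300,243), and the tray at (403,217).
- Three steel tins stand on the tray at (381,200), (410,187) and (399,220).
- The spare tin is on the bare counter at (264,380), next to the bowl at (220,393).
- The mug is at (460,250) and the jar at (427,278).
- The look-alikes are coloured: turquoise (331,179), purple (384,150) and blue (418,148).
- One utensil with an orange handle lies at (355,172).

The three bare steel tins on the tray are the ones that fit. Next I measure them.

```bash
cat > m.py <<'E'
from h import *
def load(n):
    z=np.load(n+".npz"); return z["im"],z["d"],(z["T"],*z["k"])
def blobs(mask,P,mn,im=None,rect=True):
    n,L,s,c=cv2.connectedComponentsWithStats(mask.astype(np.uint8))
    for i in range(1,n):
        if s[i,4]<mn: continue
        q=P[L==i]; 
        r=cv2.minAreaRect((q[:,:2]*1000).astype(np.float32))
        print(" px",c[i].round(),"n",s[i,4],"xyz",np.nanmedian(q,0).round(3),"rect",np.round(r[0],0),np.round(r[1],0),round(r[2],1),"rgb",im[L==i].mean(0).round() if im is not None else "")
E
python3 - <<'E'
from m import *
for n in("scene0","side0"):
    im,d,K=load(n);P=cloud(d,K);z=P[...,2];x=P[...,0];y=P[...,1]
    ws=(x>0.2)&(x<1)&(abs(y)<.7)
    print(n)
    for nm,lo,hi,mn in(("handle",.15,.175,50),("lidtop",.115,.13,800),("tins",.062,.078,60)):
        print(nm);blobs(ws&(z>lo)&(z<hi),P,mn,im)
    print("crate rim");blobs(ws&(z>.038)&(z<.05),P,150,im)
    print("board");blobs(ws&(im.min(-1)>190)&(z<.02),P,800,im)
E
```

```text
scene0
handle
 px [336. 279.] n 493 xyz [ 0.646 -0.001  0.162] rect [644.   2.] [120.  27.] 86.4 rgb [37. 36. 37.]
 px [ 39. 344.] n 3664 xyz [ 0.436 -0.658  0.169] rect [ 421. -658.] [226.  83.] 0.0 rgb [153. 124.  87.]
 px [331. 409.] n 655 xyz [ 0.905 -0.18   0.165] rect [ 903. -179.] [55. 57.] 2.6 rgb [176. 183. 192.]
 px [273. 461.] n 98 xyz [ 0.931 -0.333  0.163] rect [ 922. -332.] [64. 26.] 81.4 rgb [113. 111. 108.]
 px [228. 470.] n 667 xyz [ 0.892 -0.412  0.155] rect [ 891. -411.] [68. 41.] 57.0 rgb [227. 230. 233.]
lidtop
 px [336. 290.] n 7375 xyz [ 0.66  -0.007  0.122] rect [643.   3.] [267. 219.] 86.7 rgb [38. 40. 40.]
 px [293. 424.] n 1023 xyz [ 0.83  -0.228  0.119] rect [ 902. -298.] [340. 190.] 89.9 rgb [ 47. 108. 198.]
tins
 px [453. 141.] n 325 xyz [0.387 0.617 0.072] rect [342. 619.] [275.  84.] 17.3 rgb [146. 148. 154.]
 px [385. 142.] n 221 xyz [0.253 0.441 0.066] rect [251. 442.] [68. 64.] 18.4 rgb [145.  68. 173.]
 px [420. 141.] n 230 xyz [0.308 0.542 0.066] rect [309. 540.] [62. 71.] 50.4 rgb [ 43. 104. 209.]
 px [331. 172.] n 265 xyz [0.271 0.226 0.066] rec
[... 4479 characters left out ...]
yz [0.303 0.542 0.064] rect [302. 542.] [63. 65.] 66.9 rgb [ 68. 113. 219.]
crate rim
 px [172. 247.] n 459 xyz [0.808 0.336 0.045] rect [828. 314.] [363. 160.] 62.1 rgb [157. 157. 169.]
 px [291. 245.] n 374 xyz [0.538 0.114 0.043] rect [578.  60.] [340. 167.] 47.2 rgb [47. 47. 51.]
 px [343. 267.] n 380 xyz [0.409 0.029 0.041] rect [420.  19.] [153. 204.] 0.2 rgb [199. 195. 198.]
 px [129. 352.] n 168 xyz [0.601 0.593 0.045] rect [618. 597.] [ 15. 219.] 89.9 rgb [143. 140. 150.]
board
 px [395. 203.] n 3065 xyz [ 0.503 -0.328  0.003] rect [ 498. -357.] [270. 249.] 85.7 rgb [234. 235. 240.]
 px [343. 270.] n 1831 xyz [0.429 0.009 0.002] rect [431.   5.] [172. 125.] 90.0 rgb [235. 236. 241.]
```

The handle, tray tins and board agree between both views to within about 6 mm. I'll lift the lid now, with a wrist picture above the handle first.

```bash
cat >> h.py <<'E'
def best(p,yaw):
    "down orientation at yaw or yaw+180, whichever keeps joint 6 nearer its middle"
    c=[]
    for a in(yaw,yaw+180):
        q=robot.ik(p,down(a))
        if q is not None: c.append((abs(q[5]),a))
    return down(min(c)[1])
def st(s=""): print(s,"t",round(robot.read_t(),1),"p",np.round(robot.read_position(),4),"F",np.round(robot.read_force(),1),"w",round(robot.read_grip_width(),3))
E
python3 - <<'E'
from m import *
p=robot.read_position(); robot.servo_line([p[0],p[1],.33],speed=.3)
R=best([.641,.003,.27],-3.5); robot.goto([.641,.003,.27],R); st(); print(robot.read_qpos(),R[:,1])
im,d,K=snap("wrist","pics/w1.png"); np.savez("w1.npz",im=im,d=d,T=K[0],k=K[1:]); P=cloud(d,K)
z=P[...,2]; ok=abs(P[...,0]-.64)<.2
for nm,lo,hi in(("handle",.155,.17),("lidtop",.118,.128),("all",.118,.17)):
    print(nm); blobs(ok&(z>lo)&(z<hi),P,200,im)
E
```

```text
t 3.4 p [0.641  0.0022 0.2701] F [ 1.2 -0.2 -0.4] w 0.997
[ 1.76073683e+01  1.53127353e+01  2.87864239e+00  5.66113446e-03
 -7.75603520e+01 -2.11797525e+01] [-0.9981348   0.06104854  0.        ]
handle
 px [325. 216.] n 4655 xyz [ 0.642 -0.005  0.164] rect [642.   0.] [119.  24.] 86.5 rgb [39. 38. 38.]
lidtop
 px [90. 40.] n 798 xyz [ 0.81 -0.14  0.12] rect [ 822. -152.] [43. 35.] 89.5 rgb [ 43.  94. 181.]
 px [325. 175.] n 65213 xyz [ 0.638 -0.036  0.124] rect [641. -11.] [243. 217.] 86.5 rgb [39. 40. 42.]
all
 px [90. 40.] n 798 xyz [ 0.81 -0.14  0.12] rect [ 822. -152.] [43. 35.] 89.5 rgb [ 43.  94. 181.]
 px [325. 177.] n 70079 xyz [ 0.64  -0.032  0.124] rect [641. -11.] [243. 217.] 86.5 rgb [39. 40. 42.]
```

View pics/w1.png

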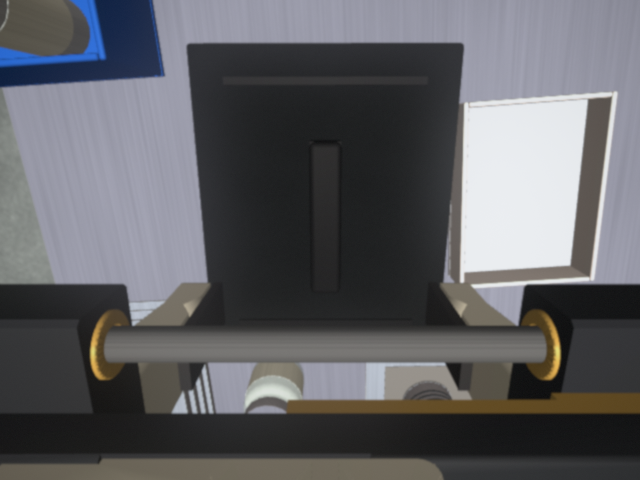

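The wrist view shows the lid square under the gripper, with the bar at (325,216) between the fingers and the crate to its right. I'll lift the lid and lay it on the board.

```bash
python3 - <<'E'
from m import *
R=best([.642,.001,.27],-3.5)
robot.servo_line([.642,.001,.20],R,speed=.15)
robot.servo_line([.642,.001,.132],speed=.08); st("at bar")
robot.move_gripper(0); st("closed")
robot.servo_line([.642,.001,.16],speed=.06); st("lift")
robot.servo_line([.642,.001,.27],speed=.15)
b=[.50,-.352]
Rb=R@np.eye(3); a=np.radians(-1.0); Rz=np.array([[np.cos(a),-np.sin(a),0],[np.sin(a),np.cos(a),0],[0,0,1]]); Rb=Rz@R
robot.servo_line([*b,.25],Rb,speed=.2); st("over")
robot.servo_line([*b,.10],speed=.12); st("near")
robot.servo_line([*b,.085],speed=.03); st("down")
for i in range(4):
    if robot.read_force()[2]>2: break
    robot.servo_line([*b,.085-.002*(i+1)],speed=.02); st()
robot.move_gripper(1); robot.dwell(.3); st("open")
robot.servo_line([*b,.25],speed=.2)
robot.goto([.50,-.1,.38],best([.50,-.1,.38],0)); robot.dwell(.2)
for n in("scene","side"):
    im,d,K=snap(n,f"pics/{n}1.png"); np.savez(f"{n}1.npz",im=im,d=d,T=K[0],k=K[1:]); P=cloud(d,K);z=P[...,2]
    ws=(P[...,0]>.3)&(P[...,0]<.85)
    print(n,"handle");blobs(ws&(abs(z-.114)<.008)&(P[...,1]<-.15),P,60,im)
    print("rim");blobs(ws&(abs(z-.07)<.006)&(abs(P[...,1])<.18)&(im.max(-1)<90),P,100,im)
    print("tins");blobs(ws&(abs(z-.071)<.006)&(P[...,1]>.2)&(P[...,0]<.6),P,100,im)
st()
E
```

```text
at bar t 5.1 p [0.6425 0.0011 0.1326] F [-1.  -0.2 -0.1] w 0.999
closed t 6.5 p [0.6423 0.001  0.1323] F [0.4 0.  3.7] w 0.004
lift t 7.1 p [0.6419 0.0011 0.1601] F [ 0.1  0.7 -0.7] w 0.002
over t 10.1 p [ 0.5004 -0.3514  0.2501] F [-0.7 -0.2 -0.9] w 0.005
near t 11.5 p [ 0.5005 -0.3522  0.1008] F [-0.1  0.5  0.5] w 0.005
down t 12.1 p [ 0.5    -0.352   0.0849] F [-0.1  0.   0.7] w 0.003
 t 12.4 p [ 0.4999 -0.352   0.0829] F [-0.1  0.3 -0.8] w 0.001
 t 12.6 p [ 0.4999 -0.3519  0.0809] F [ 0.3 -0.2  1.2] w 0.002
 t 12.9 p [ 0.4999 -0.3519  0.0788] F [-0.5  0.2 -0.1] w 0.004
 t 13.1 p [ 0.4999 -0.352   0.0768] F [ 0.1 -0.  -0.3] w 0.006
open t 14.9 p [ 0.5   -0.352  0.077] F [-0.3  0.3 -0.7] w 0.998
scene handle
 px [ 50. 379.] n 420 xyz [ 0.531 -0.656  0.114] rect [ 463. -646.] [129. 266.] 53.3 rgb [88. 68. 46.]
 px [250. 417.] n 678 xyz [ 0.812 -0.334  0.117] rect [ 821. -309.] [ 43. 319.] 2.7 rgb [ 39.  90. 165.]
rim
tins
 px [591.  68.] n 467 xyz [0.355 1.29  0.074] rect [ 344. 1339.] [451.  65.] 87.2 rgb [32. 32. 33.]
 px [611. 113.] n 175 xyz [0.55  1.158 0.074] rect [ 555. 1171.
[... 515 characters left out ...]
74. 181. 191.]
side handle
 px [326. 142.] n 265 xyz [ 0.804 -0.315  0.113] rect [ 806. -313.] [ 47. 320.] 7.2 rgb [ 57.  83. 143.]
 px [473. 152.] n 253 xyz [ 0.402 -0.62   0.114] rect [ 416. -618.] [222.  32.] 5.7 rgb [99. 76. 57.]
rim
 px [296. 239.] n 307 xyz [0.537 0.094 0.069] rect [577.  59.] [336. 166.] 47.7 rgb [46. 46. 50.]
tins
 px [244. 295.] n 370 xyz [0.52  0.297 0.068] rect [521. 296.] [63. 66.] 12.8 rgb [186. 190. 207.]
 px [267. 317.] n 422 xyz [0.425 0.301 0.068] rect [425. 300.] [63. 64.] 49.2 rgb [185. 189. 206.]
 px [245. 335.] n 459 xyz [0.425 0.374 0.068] rect [425. 373.] [64. 66.] 52.1 rgb [184. 189. 205.]
 t 17.3 p [ 0.5    -0.1007  0.3794] F [-0.6  0.6 -0.1] w 0.999
```

View pics/scene1.png

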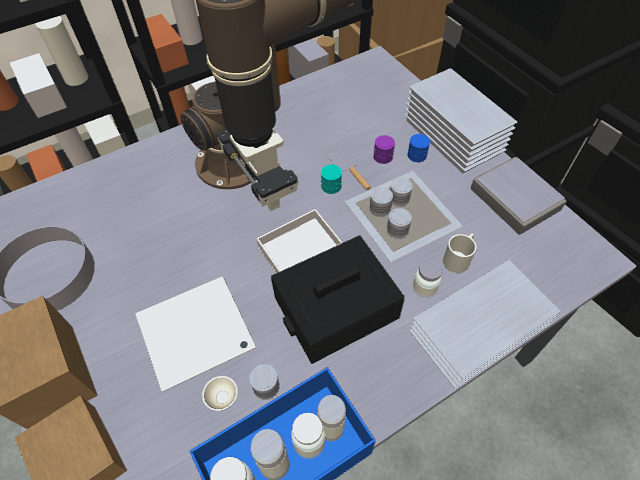

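The lid was not lifted: it is still seated at (338,290), and the fingers closed to about 0. One tray tin has been knocked aside, from (411,182) to (401,185). Before trying again I'll check the geometry by stopping with the open fingers at the bar.

```bash
python3 - <<'E'
from m import *
def proj(p,K):
    T,f,cx,cy=K; c=np.linalg.inv(T)@[*p,1]; return (f*c[0]/c[2]+cx).round(), (f*c[1]/c[2]+cy).round()
print("tcp in scene1",proj([.5,-.1,.379],load("scene1")[2]))
R=best([.642,.001,.27],-3.5); robot.goto([.642,.001,.27],R)
robot.servo_line([.642,.001,.16],speed=.15); robot.dwell(.2);st()
im,d,K=snap("scene"); print(proj(robot.read_position(),K)); iw,_,_=snap("wrist")
s=cv2.resize(im[130:370,200:480],(560,480)) 
out=np.hstack([s,iw[:,120:520]]); out=cv2.resize(out,(800,400)); cv2.imwrite("pics/chk.png",out[:,:,::-1])
E
```

```text
tcp in scene1 (np.float64(263.0), np.float64(200.0))
 t 19.2 p [0.6425 0.0011 0.1611] F [-0.4 -0.3 -0.1] w 1.0
(np.float64(336.0), np.float64(278.0))
```

View pics/chk.png

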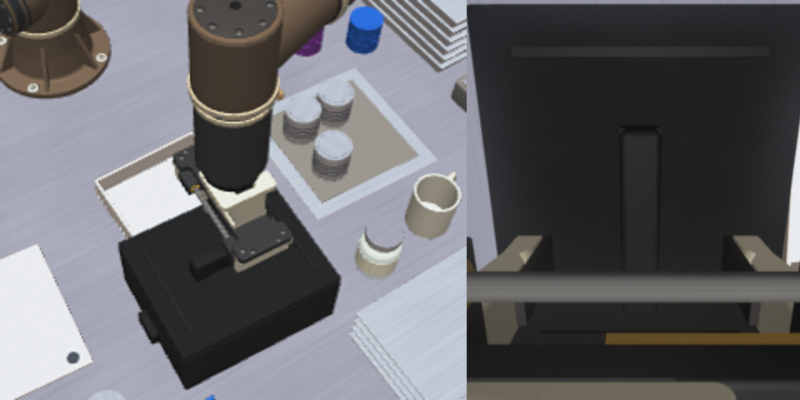

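The wrist half of this view shows the fingertips not straddling the bar where the TCP should project. I'll check with depth readings of the fingers themselves.

```bash
python3 - <<'E'
from m import *
im,d,K=snap("wrist"); np.savez("w2.npz",im=im,d=d,T=K[0],k=K[1:])
T,f,cx,cy=K; Tt=np.array(robot.camera_info("wrist")["T_tool_cam"])
Pt=cloud(d,(Tt,f,cx,cy)); P=cloud(d,K)
for u in (150,180,200,210,440,450,470,500):
  print(u,[(v,Pt[v,u].round(3).tolist()) for v in (290,310,330,350,400)])
print("bar col325",[(v,P[v,325].round(3).tolist()) for v in range(140,400,30)])
im,d,K=snap("scene");P=cloud(d,K);z=P[...,2]
m=(abs(P[...,0]-.64)<.12)&(abs(P[...,1])<.15)
for lo,hi in((.155,.17),(.17,.19),(.19,.21),(.21,.23),(.23,.26)):
  print(lo,hi);blobs(m&(z>lo)&(z<hi),P,15,im)
E
```

```text
150 [(290, [-0.078, -0.167, 0.161]), (310, [-0.099, -0.17, 0.16]), (330, [0.033, -0.039, -0.113]), (350, [0.03, -0.038, -0.116]), (400, [0.005, -0.048, -0.099])]
180 [(290, [0.012, -0.059, -0.042]), (310, [0.012, -0.052, -0.061]), (330, [0.033, -0.033, -0.112]), (350, [0.03, -0.032, -0.115]), (400, [-0.103, -0.098, 0.037])]
200 [(290, [0.012, -0.051, -0.043]), (310, [0.01, -0.047, -0.057]), (330, [0.033, -0.028, -0.112]), (350, [0.03, -0.028, -0.116]), (400, [-0.103, -0.085, 0.037])]
210 [(290, [0.01, -0.048, -0.04]), (310, [0.007, -0.045, -0.05]), (330, [0.033, -0.026, -0.112]), (350, [0.03, -0.025, -0.116]), (400, [-0.101, -0.077, 0.034])]
440 [(290, [0.011, 0.046, -0.04]), (310, [0.008, 0.043, -0.053]), (330, [0.033, 0.024, -0.112]), (350, [0.03, 0.023, -0.116]), (400, [0.024, 0.022, -0.123])]
450 [(290, [0.012, 0.049, -0.044]), (310, [0.01, 0.045, -0.058]), (330, [0.033, 0.026, -0.112]), (350, [0.03, 0.026, -0.115]), (400, [0.024, 0.023, -0.124])]
470 [(290, [0.012, 0.057, -0.044]), (310, [0.012, 0.05, -0.062]), (330, [0.033, 0.03, -0.113]), (350, [0.03, 0.03, -0.115]), (400, [0.024, 0.028, -0.123])]
500 [(290, [-0.024, 0.107, 0.037]), (310, [-0.08, 0.15, 0.122]), (330, [0.033, 0.037, -0.112]), (350, [0.03, 0.036, -0.115]), (400, [0.024, 0.033, -0.124])]
bar col325 [(140, [0.639, -0.065, 0.124]), (170, [0.64, -0.054, 0.164]), (200, [0.641, -0.04, 0.164]), (230, [0.642, -0.025, 0.164]), (260, [0.643, -0.009, 0.164]), (290, [0.644, 0.007, 0.163]), (320, [0.645, 0.023, 0.164]), (350, [0.641, -0.029, 0.277]), (380, [0.649, 0.088, 0.124])]
0.155 0.17
 px [325. 284.] n 201 xyz [ 0.642 -0.032  0.161] rect [642. -30.] [56. 26.] 86.6 rgb [40. 40. 40.]
0.17 0.19
0.19 0.21
0.21 0.23
0.23 0.26
```

```bash
python3 - <<'E'
from m import *
robot.servo_line([.642,.001,.30],speed=.2)
for w in (0,.3,.75):
    robot.move_gripper(w)
    im,d,K=snap("wrist"); T,f,cx,cy=K; Tt=np.array(robot.camera_info("wrist")["T_tool_cam"])
    if w==0: cv2.imwrite("pics/shut.png",im[:,:,::-1])
    Pt=cloud(d,(Tt,f,cx,cy)); m=(abs(Pt[...,0])<.02)&(abs(Pt[...,1])<.08)&(Pt[...,2]>-.1)&(Pt[...,2]<.06)
    q=Pt[m]; t=q[q[:,2]>q[:,2].max()-.004] if len(q) else q
    print(w,robot.read_grip_width(),len(q),"max z",q[:,2].max(),"tips x",t[:,0].min(),t[:,0].max(),"y",sorted(set(t[:,1].round(3))))
E
```

```text
0 0.003932700990202777 2322 max z -0.030133831974082786 tips x 0.009921414058275096 0.01114006109234289 y [np.float64(-0.005), np.float64(-0.004), np.float64(-0.003), np.float64(-0.002), np.float64(-0.001), np.float64(-0.0), np.float64(0.001), np.float64(0.002)]
0.3 0.29500139004062065 5296 max z -0.030874729772343068 tips x -0.008599445158048807 0.011101758559098798 y [np.float64(-0.018), np.float64(-0.017), np.float64(-0.016), np.float64(-0.015), np.float64(-0.014), np.float64(0.012), np.float64(0.013), np.float64(0.014), np.float64(0.015), np.float64(0.016)]
0.75 0.748787301918005 8356 max z -0.03086634991991863 tips x -0.008376300190740565 0.011476446395825374 y [np.float64(-0.049), np.float64(-0.044), np.float64(-0.038), np.float64(-0.037), np.float64(-0.036), np.float64(-0.035), np.float64(-0.034), np.float64(0.032), np.float64(0.033), np.float64(0.034), np.float64(0.035)]
```

View pics/shut.png

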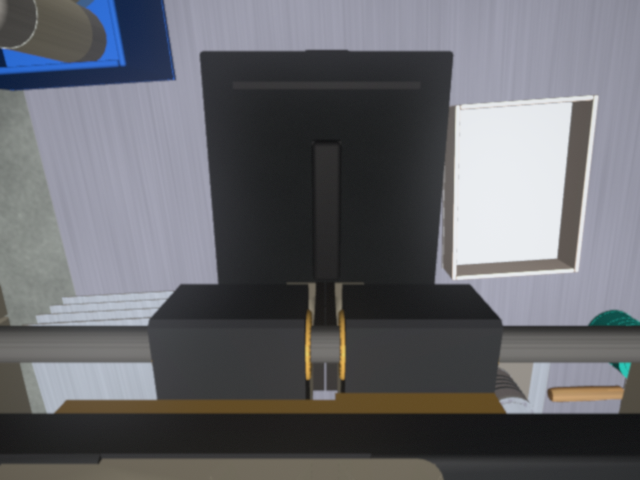

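The wrist depth shows the fingertips 30 mm short of the reported TCP at every opening. The gripper body is also about 30 mm back, so the first close only brushed the bar's top at 0.163 m. I'll subtract 30 mm from all tip heights and repeat the lid grasp, checking the grip width this time.

```bash
cat >> h.py <<'E'
OFF=.030 # real finger tips end 30 mm short of the reported TCP
def tip(x,y,z,ori=None,speed=.15): robot.servo_line([x,y,z-OFF],ori,speed=speed)
def rz(R,deg):
    a=np.radians(deg); return np.array([[np.cos(a),-np.sin(a),0],[np.sin(a),np.cos(a),0],[0,0,1]])@R
E
python3 - <<'E'
from m import *
import sys
robot.move_gripper(1)
x,y=.642,.001; R=best([x,y,.2],-3.5)
tip(x,y,.20,R); tip(x,y,.128,speed=.08); st("at bar")
robot.move_gripper(0); st("closed")
if robot.read_grip_width()<.15: robot.move_gripper(1); sys.exit("missed")
tip(x,y,.16,speed=.06); st("lift"); 
tip(x,y,.27)
if robot.read_grip_width()<.15: sys.exit("lost")
b=(.50,-.352)
tip(*b,.25,rz(R,-1),speed=.2); st("over")
tip(*b,.10,speed=.12); tip(*b,.083,speed=.03); st("near")
for i in range(6):
    if robot.read_force()[2]>2: break
    tip(*b,.081-.002*i,speed=.02); st()
robot.move_gripper(1); robot.dwell(.3); st("open")
tip(*b,.25,speed=.2)
R=best([.50,-.1,.38],0);robot.goto([.50,-.1,.38],R); robot.dwell(.2)
for n in("scene","side"):
    im,d,K=snap(n,f"pics/{n}2.png"); np.savez(f"{n}2.npz",im=im,d=d,T=K[0],k=K[1:]); P=cloud(d,K);z=P[...,2]
    ws=(P[...,0]>.3)&(P[...,0]<.8)
    print(n,"handle");blobs(ws&(abs(z-.112)<.008)&(P[...,1]<-.15),P,60,im)
    print("rim");blobs(ws&(abs(z-.07)<.006)&(abs(P[...,1])<.18)&(im.max(-1)<90),P,100,im)
    print("in carrier");blobs((abs(P[...,0]-.642)<.08)&(abs(P[...,1])<.1)&(z>.035)&(z<.062)&(im.max(-1)>90),P,40,im)
    print("tins");blobs(ws&(abs(z-.071)<.006)&(abs(P[...,1]-.35)<.12)&(P[...,0]<.6),P,100,im)
st()
E
```

```text
at bar t 26.0 p [0.6425 0.0011 0.0986] F [-0.8 -0.9 -0.7] w 1.0
closed t 27.0 p [0.6418 0.001  0.0979] F [-1.   0.4  0.7] w 0.272
lift t 27.7 p [0.6418 0.0011 0.13  ] F [ 1.  -0.3 -3.6] w 0.275
over t 30.7 p [ 0.5004 -0.3514  0.2201] F [ 0.8  0.1 -3.8] w 0.271
near t 32.8 p [ 0.5001 -0.352   0.053 ] F [ 0.1  0.6 -4.4] w 0.27
 t 33.0 p [ 0.5   -0.352  0.051] F [ 0.3 -0.1 -3.9] w 0.275
 t 33.3 p [ 0.5   -0.352  0.049] F [-0.2  0.9 -3.1] w 0.268
 t 33.5 p [ 0.5    -0.3521  0.0489] F [-4.4  4.5 12.5] w 0.272
open t 35.0 p [ 0.5   -0.352  0.047] F [0.9 1.  0.4] w 1.003
scene handle
 px [184. 313.] n 492 xyz [ 0.505 -0.351  0.112] rect [ 502. -350.] [120.  28.] 85.9 rgb [42. 41. 42.]
 px [ 51. 381.] n 429 xyz [ 0.531 -0.662  0.112] rect [ 463. -647.] [127. 266.] 53.3 rgb [98. 76. 51.]
rim
 px [336. 298.] n 1284 xyz [ 0.655 -0.002  0.069] rect [642.   4.] [242. 194.] 86.1 rgb [40. 41. 42.]
in carrier
 px [352. 296.] n 719 xyz [0.658 0.044 0.05 ] rect [654.  46.] [ 45. 126.] 81.4 rgb [135. 170. 219.]
tins
 px [391. 190.] n 612 xyz [0.432 0.33  0.071] rect [430. 337.] [ 68. 140.] 2.0 rgb [191
[... 308 characters left out ...]
 84.9 rgb [48. 46. 50.]
rim
 px [286. 201.] n 151 xyz [ 0.723 -0.042  0.066] rect [722. -24.] [212.  57.] 72.5 rgb [54. 55. 61.]
 px [297. 231.] n 453 xyz [0.561 0.066 0.067] rect [635.   4.] [244. 191.] 86.0 rgb [54. 54. 60.]
in carrier
 px [283. 231.] n 451 xyz [0.64  0.052 0.047] rect [647.  48.] [ 45. 122.] 80.8 rgb [142. 163. 209.]
tins
 px [244. 295.] n 379 xyz [0.52  0.297 0.068] rect [521. 297.] [64. 65.] 56.6 rgb [193. 198. 215.]
 px [267. 317.] n 411 xyz [0.424 0.301 0.068] rect [425. 301.] [63. 66.] 44.2 rgb [192. 197. 213.]
 px [245. 335.] n 472 xyz [0.425 0.374 0.068] rect [425. 373.] [64. 65.] 44.3 rgb [192. 197. 213.]
 t 37.4 p [ 0.5    -0.1007  0.3794] F [0.1 0.1 0.8] w 1.002
```

The lid lies on the board, with its bar at (0.500,-0.350). There is one pack, light blue, in the carrier at about (0.650,0.047), with its long axis at -9°. I'll take a wrist look on the way and then move it to the crate.

```bash
python3 - <<'E'
from m import *
x,y=.649,.047
R=best([x,y,.24],81); robot.goto([x,y,.24],R); robot.move_gripper(.68); robot.dwell(.1); print(R[:,1])
im,d,K=snap("wrist","pics/w3.png"); np.savez("w3.npz",im=im,d=d,T=K[0],k=K[1:]); P=cloud(d,K);z=P[...,2]
c=(abs(P[...,0]-.642)<.115)&(abs(P[...,1])<.15)
print("pack");blobs(c&(abs(z-.051)<.007)&(im.max(-1)>90),P,200,im)
print("rim");blobs(c&(abs(z-.07)<.006),P,200,im)
st()
E
```

```text
[-0.15643447 -0.98768834  0.        ]
pack
 px [326. 198.] n 5404 xyz [0.654 0.044 0.052] rect [650.  45.] [ 44. 119.] 81.9 rgb [173. 202. 244.]
rim
 px [373. 188.] n 10277 xyz [0.672 0.01  0.071] rect [640.   1.] [241. 191.] 86.5 rgb [55. 57. 61.]
 t 39.4 p [0.649 0.047 0.24 ] F [-0.2 -0.3  0.3] w 0.68
```

View pics/w3.png

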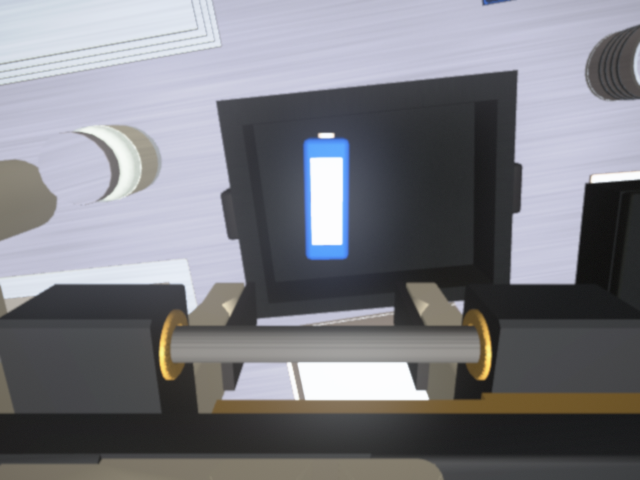

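The wrist view shows one pack at (326,198), clear of the walls, and nothing else inside. I'll move it to the crate.

```bash
python3 - <<'E'
from m import *
import sys
x,y=.650,.045; R=best([x,y,.24],82)
tip(x,y,.12,R,speed=.25); tip(x,y,.031,speed=.08); st("at pack")
robot.move_gripper(0); st("closed")
if robot.read_grip_width()<.35: robot.move_gripper(.68); sys.exit("missed")
tip(x,y,.15,speed=.2); st("lift")
c=(.419,.018); R2=rz(R,8)
tip(*c,.15,R2,speed=.25); st("over"); tip(*c,.06,speed=.15);tip(*c,.024,speed=.05); st("down")
robot.move_gripper(.68); st("open"); tip(*c,.2,speed=.25)
# look at tray
t=(.46,.32); Rt=best([*t,.3],90); robot.goto([*t,.3],Rt); robot.move_gripper(1); robot.dwell(.1); st()
im,d,K=snap("wrist","pics/w4.png"); P=cloud(d,K);z=P[...,2]
print("tray tins");blobs((abs(z-.071)<.006)&(P[...,0]<.62),P,200,im)
im,d,K=snap("scene","pics/scene3.png"); P=cloud(d,K);z=P[...,2];
print("crate");blobs((abs(P[...,0]-.42)<.08)&(abs(P[...,1]-.018)<.11)&(im[...,2]>im[...,0].astype(int)+30)&(z>.025),P,60,im)
print("tins");blobs((abs(P[...,0]-.45)<.15)&(abs(z-.071)<.006)&(abs(P[...,1]-.35)<.12),P,100,im)
print("handle");blobs((abs(z-.112)<.008)&(abs(P[...,1]+.35)<.15)&(P[...,0]<.7),P,60,im)
E
```

```text
at pack t 41.4 p [0.6505 0.0452 0.0017] F [ 1.3 -0.   0.2] w 0.679
closed t 41.8 p [0.6502 0.0451 0.0014] F [-0.6  0.9  2.2] w 0.498
lift t 42.6 p [0.6488 0.0449 0.1184] F [ 0.2  0.9 -3.3] w 0.498
over t 43.7 p [0.4202 0.0184 0.12  ] F [ 0.5  0.6 -2.6] w 0.499
down t 45.3 p [ 0.4191  0.018  -0.006 ] F [-0.3 -0.  -3. ] w 0.499
open t 45.8 p [ 0.4191  0.0181 -0.0059] F [-0.3 -0.4  0.4] w 0.679
 t 48.7 p [0.46 0.32 0.3 ] F [ 0.  -0.6  0.3] w 0.997
tray tins
 px [559.  86.] n 2206 xyz [0.557 0.105 0.071] rect [583.  64.] [125.  68.] 86.5 rgb [23. 24. 25.]
 px [348. 133.] n 3342 xyz [0.524 0.295 0.072] rect [523. 295.] [64. 65.] 1.1 rgb [149. 153. 163.]
 px [276. 224.] n 2810 xyz [0.429 0.372 0.072] rect [428. 372.] [64. 65.] 44.2 rgb [149. 154. 163.]
 px [343. 224.] n 2805 xyz [0.429 0.299 0.072] rect [428. 299.] [64. 65.] 89.8 rgb [151. 157. 166.]
 px [ 49. 231.] n 1027 xyz [0.426 0.613 0.073] rect [409. 635.] [102.  55.] 0.1 rgb [122. 125. 132.]
 px [139. 310.] n 436 xyz [0.326 0.536 0.068] rect [326. 539.] [27. 38.] 37.2 rgb [ 45.  83. 168.]
 px [226. 374.] n 1108 xyz [0.238 0.44  0.068] rect [235. 440.] [62. 39.] 88.5 rgb [123.  63. 146.]
 px [402. 369.] n 548 xyz [0.247 0.225 0.068] rect [244. 225.] [23. 60.] 0.2 rgb [ 53. 163. 153.]
crate
 px [299. 243.] n 339 xyz [0.434 0.01  0.039] rect [418.  19.] [ 45. 129.] 89.6 rgb [ 65. 121. 203.]
tins
 px [401. 185.] n 301 xyz [0.432 0.373 0.071] rect [430. 374.] [63. 67.] 28.4 rgb [191. 199. 208.]
 px [382. 195.] n 312 xyz [0.432 0.299 0.071] rect [431. 300.] [63. 69.] 53.5 rgb [191. 198. 208.]
 px [400. 217.] n 341 xyz [0.526 0.295 0.071] rect [526. 297.] [63. 68.] 51.7 rgb [191. 198. 208.]
handle
 px [184. 313.] n 488 xyz [ 0.505 -0.351  0.112] rect [ 501. -350.] [120.  29.] 86.0 rgb [42. 42. 42.]
```

View pics/w4.png

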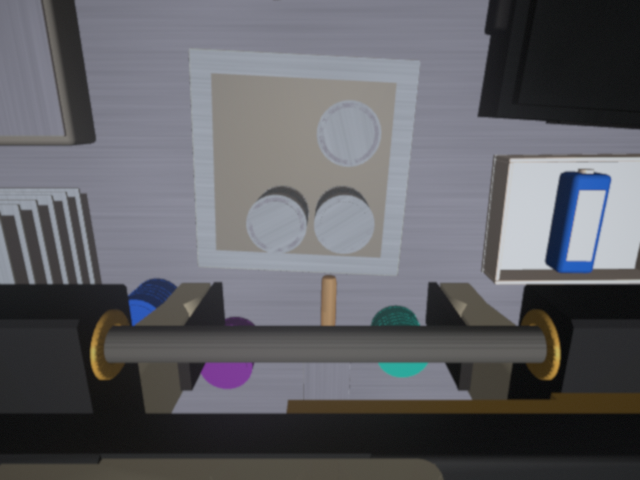

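The wrist view shows three tins on the tray, at (348,133), (276,224) and (343,224). The pack lies flat in the crate at (580,222), and the turquoise, purple and blue look-alikes stand off the tray. Now I'll place the tins, with the fingers closing along the carrier's y so they stay clear of the rim.

```bash
cat > tins.py <<'E'
from m import *
import sys
C=np.array([.641,.0015]); th=np.radians(-3.5); Rc=np.array([[np.cos(th),-np.sin(th)],[np.sin(th),np.cos(th)]])
def move(src,yaw,dst):
    x,y=src; R=best([x,y,.12],yaw); robot.goto([x,y,.14],R); robot.move_gripper(1)
    tip(x,y,.040,speed=.15); robot.move_gripper(0); st("grip")
    if not .65<robot.read_grip_width()<.8: robot.move_gripper(1); tip(x,y,.17); sys.exit("missed")
    tip(x,y,.17,speed=.2)
    px,py=C+Rc@np.array(dst); R2=best([px,py,.14],86.5)
    tip(px,py,.17,R2,speed=.25); st("over")
    tip(px,py,.075,speed=.15); tip(px,py,.052,speed=.05); st("down")
    robot.move_gripper(.82); robot.dwell(.1); tip(px,py,.17,speed=.2)
E
python3 - <<'E'
from tins import *
move((.525,.296),90,(-.043,-.045))
im,d,K=snap("scene","pics/scene4.png");P=cloud(d,K);z=P[...,2]
print("tins");blobs((abs(P[...,0]-.5)<.25)&(abs(z-.075)<.01)&(P[...,1]<.42)&(P[...,1]>-.12)&(im.min(-1)>120),P,80,im)
E
```

```text
grip t 51.3 p [0.5252 0.2961 0.0105] F [-0.9 -0.6  5.1] w 0.743
over t 53.6 p [ 0.5952 -0.0401  0.1399] F [ 0.1  0.1 -2.5] w 0.741
down t 55.0 p [ 0.5953 -0.0409  0.0218] F [ 0.1  0.8 -3.2] w 0.74
tins
 px [401. 185.] n 292 xyz [0.431 0.373 0.071] rect [431. 374.] [65. 65.] 24.3 rgb [206. 212. 220.]
 px [382. 195.] n 305 xyz [0.432 0.3   0.071] rect [431. 300.] [63. 67.] 53.0 rgb [206. 211. 220.]
 px [463. 247.] n 220 xyz [0.707 0.38  0.077] rect [702. 374.] [73. 79.] 61.7 rgb [179. 176. 164.]
 px [426. 280.] n 135 xyz [0.734 0.222 0.073] rect [728. 236.] [67. 47.] 39.7 rgb [223. 227. 223.]
 px [313. 288.] n 441 xyz [ 0.597 -0.041  0.081] rect [595. -38.] [63. 68.] 57.9 rgb [204. 209. 218.]
```

First tin stands at (0.595,-0.040), with its top at 0.081. Next, the other two.

```bash
python3 - <<'E'
from tins import *
move((.430,.373),0,(.043,-.045))
move((.430,.300),90,(0,.045))
robot.goto([.5,-.1,.38],best([.5,-.1,.38],0)); robot.dwell(.2)
for n in("scene","side"):
    im,d,K=snap(n,f"pics/{n}5.png");P=cloud(d,K);z=P[...,2]
    print(n,"tins");blobs((abs(P[...,0]-.55)<.3)&(abs(z-.075)<.012)&(P[...,1]<.42)&(P[...,1]>-.12)&(im.min(-1)>120),P,80,im)
    print("handle");blobs((abs(z-.112)<.008)&(abs(P[...,1]+.35)<.15)&(P[...,0]<.7),P,60,im)
# look at the lid
p=(.50,-.35,.24); robot.goto(p,best(p,-4)); robot.move_gripper(1); robot.dwell(.1)
im,d,K=snap("wrist");P=cloud(d,K);z=P[...,2]
print("wrist handle");blobs((abs(z-.114)<.007)&(abs(P[...,1]+.35)<.15)&(abs(P[...,0]-.5)<.15),P,200,im); st()
E
```

```text
grip t 60.4 p [0.4299 0.3731 0.0104] F [-2.4 -0.4  5.2] w 0.73
over t 63.3 p [ 0.6808 -0.0456  0.1398] F [ 0.2  0.2 -1. ] w 0.73
down t 64.7 p [ 0.6811 -0.0461  0.0217] F [ 0.7  0.3 -2.1] w 0.727
grip t 69.6 p [0.4301 0.3001 0.0104] F [-1.4 -0.5  4.9] w 0.732
over t 71.9 p [0.6432 0.0472 0.14  ] F [ 0.5  0.4 -1.4] w 0.729
down t 73.3 p [0.6437 0.0463 0.0218] F [ 0.1 -0.  -1.6] w 0.729
scene tins
 px [462. 247.] n 244 xyz [0.704 0.377 0.08 ] rect [703. 373.] [76. 78.] 71.4 rgb [180. 178. 168.]
 px [427. 280.] n 170 xyz [0.739 0.223 0.074] rect [728. 235.] [67. 48.] 35.7 rgb [210. 215. 209.]
 px [351. 286.] n 449 xyz [0.644 0.047 0.081] rect [643.  48.] [63. 66.] 56.3 rgb [188. 195. 207.]
 px [313. 288.] n 450 xyz [ 0.596 -0.04   0.081] rect [596. -39.] [62. 68.] 57.9 rgb [190. 197. 209.]
 px [329. 315.] n 492 xyz [ 0.684 -0.045  0.081] rect [684. -45.] [64. 64.] 9.8 rgb [191. 199. 210.]
handle
 px [184. 313.] n 492 xyz [ 0.505 -0.351  0.113] rect [ 503. -350.] [120.  27.] 85.1 rgb [41. 41. 42.]
side tins
 px [296. 203.] n 250 xyz [ 0.679 -0.044  0.077] rect [684. -50.] [60. 84.] 46.7 rgb [180. 184. 200.]
 px [182. 238.] n 494 xyz [0.808 0.299 0.071] rect [808. 270.] [ 17. 300.] 0.8 rgb [149. 148. 157.]
 px [315. 217.] n 268 xyz [ 0.59  -0.038  0.078] rect [592. -40.] [61. 70.] 43.9 rgb [181. 185. 202.]
 px [283. 224.] n 283 xyz [0.638 0.048 0.078] rect [640.  47.] [64. 67.] 55.2 rgb [183. 187. 203.]
 px [216. 251.] n 161 xyz [0.693 0.258 0.072] rect [704. 252.] [66. 43.] 56.9 rgb [199. 202. 202.]
 px [180. 274.] n 342 xyz [0.693 0.376 0.075] rect [697. 373.] [75. 78.] 63.4 rgb [168. 165. 163.]
handle
 px [403. 177.] n 195 xyz [ 0.496 -0.347  0.111] rect [ 498. -348.] [121.  27.] 85.3 rgb [47. 46. 49.]
wrist handle
 px [324. 210.] n 4198 xyz [ 0.501 -0.358  0.115] rect [ 501. -353.] [120.  24.] 85.4 rgb [63. 62. 63.]
 t 77.8 p [ 0.5  -0.35  0.24] F [0.9 0.1 0.7] w 1.0
```

View pics/scene5.png

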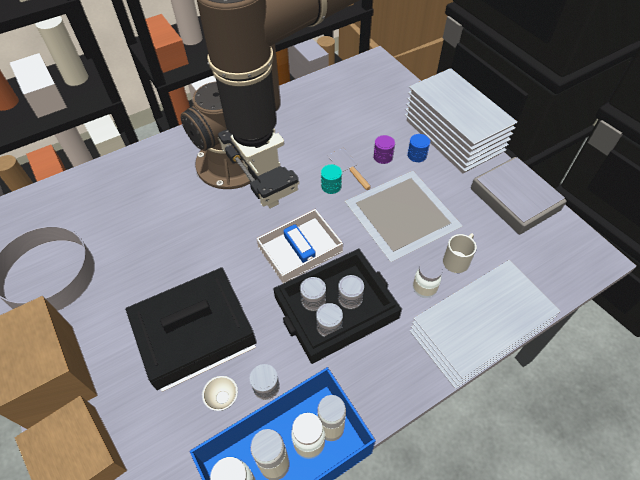

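The scene view shows three tins standing in the carrier at (313,293), (351,290) and (329,318). The tray is empty, the pack is in the crate at (300,243), and the lid is unmoved on the board. I'll retrace the lid's path in reverse.

```bash
python3 - <<'E'
from m import *
import sys
b=(.50,-.352); c=(.6418,.001)
Rb=best([*b,.2],-4.5); tip(*b,.15,Rb); tip(*b,.0775,speed=.08); st("at bar")
robot.move_gripper(0); st("closed")
if not .2<robot.read_grip_width()<.35: robot.move_gripper(1); sys.exit("missed")
tip(*b,.11,speed=.06); tip(*b,.26); st("lifted")
tip(*c,.26,rz(Rb,1),speed=.2); tip(*c,.16,speed=.12); robot.dwell(.2); st("above")
tip(*c,.145,speed=.05)
z=.145
while z>.1265:
    z-=.0025; tip(*c,z,speed=.03); f=robot.read_force(); st(f"z {z:.4f}")
    if f[2]>8: break
E
```

```text
at bar t 79.8 p [ 0.5004 -0.3522  0.048 ] F [-0.  -0.2 -0.2] w 0.999
closed t 80.9 p [ 0.5    -0.352   0.0475] F [-0.6 -0.1  0.2] w 0.271
lifted t 82.7 p [ 0.4994 -0.3516  0.2288] F [-0. -0. -4.] w 0.273
above t 85.9 p [0.6422 0.0011 0.1309] F [-0.1  0.4 -3.2] w 0.276
z 0.1425 t 86.6 p [0.6418 0.001  0.1124] F [ 1.4 -0.6 -3. ] w 0.269
z 0.1400 t 86.9 p [0.6417 0.001  0.1098] F [-0.2 -1.  -3.8] w 0.272
z 0.1375 t 87.1 p [0.6416 0.001  0.1073] F [ 0.5 -0.2 -2.5] w 0.269
z 0.1350 t 87.4 p [0.6416 0.001  0.1048] F [-0.5  0.3 -3.7] w 0.273
z 0.1325 t 87.6 p [0.6416 0.001  0.1022] F [-0.6 -0.2 -3.3] w 0.275
z 0.1300 t 87.9 p [0.6417 0.001  0.0998] F [-0.8 -0.7 -3.9] w 0.273
z 0.1275 t 88.1 p [0.6416 0.001  0.0972] F [-0.8 -0.8 -3.8] w 0.274
z 0.1250 t 88.4 p [0.6422 0.001  0.0964] F [-2.3  1.5  4.8] w 0.273
```

The lid met no side load and made contact at the seated height. I'll release it and check.

```bash
python3 - <<'E'
from m import *
robot.move_gripper(1); robot.dwell(.2); tip(.642,.001,.30,speed=.15)
im,d,K=snap("wrist");P=cloud(d,K);z=P[...,2];k=(abs(P[...,0]-.64)<.12)&(abs(P[...,1])<.16)
print("wrist");blobs(k&(abs(z-.163)<.007),P,200,im);
robot.goto([.5,-.1,.38],best([.5,-.1,.38],0)); robot.dwell(.2)
for n in("scene","side"):
    im,d,K=snap(n,f"pics/{n}6.png");P=cloud(d,K);z=P[...,2];k=(abs(P[...,0]-.64)<.16)&(abs(P[...,1])<.18)
    print(n);blobs(k&(abs(z-.163)<.01),P,60,im);m=k&(abs(z-.123)<.008);blobs(m,P,300,im)
    q=P[m];A=np.c_[q[:,:2]-[.642,.002],np.ones(len(q))];print("top plane slopes,z",np.linalg.lstsq(A,q[:,2],rcond=None)[0].round(4))
    q0=cloud(*load(n+"0")[1:]);kk=(abs(q0[...,0]-.64)<.16)&(abs(q0[...,1])<.18)&(abs(q0[...,2]-.123)<.008);q=q0[kk];A=np.c_[q[:,:2]-[.642,.002],np.ones(len(q))];print("  at start",np.linalg.lstsq(A,q[:,2],rcond=None)[0].round(4))
st()
E
```

```text
wrist
 px [324. 218.] n 4672 xyz [ 0.643 -0.005  0.164] rect [643.  -0.] [119.  24.] 86.4 rgb [39. 38. 38.]
scene
 px [337. 279.] n 470 xyz [ 0.647 -0.001  0.161] rect [645.   2.] [120.  27.] 87.0 rgb [38. 37. 38.]
 px [336. 290.] n 7402 xyz [ 0.662 -0.007  0.122] rect [644.   3.] [267. 219.] 86.5 rgb [38. 40. 40.]
top plane slopes,z [-0.0017  0.0008  0.1225]
  at start [-0.0015  0.0008  0.1225]
side
 px [293. 197.] n 264 xyz [0.636 0.005 0.159] rect [640.   3.] [123.  29.] 86.6 rgb [42. 42. 46.]
 px [293. 209.] n 3874 xyz [0.621 0.021 0.12 ] rect [640.   3.] [271. 221.] 87.1 rgb [47. 48. 52.]
top plane slopes,z [-0.0004 -0.0006  0.1198]
  at start [-0.0002 -0.0015  0.1198]
 t 92.2 p [ 0.5004 -0.0996  0.379 ] F [ 0.6  0.1 -0.5] w 0.998
```

View pics/scene6.png

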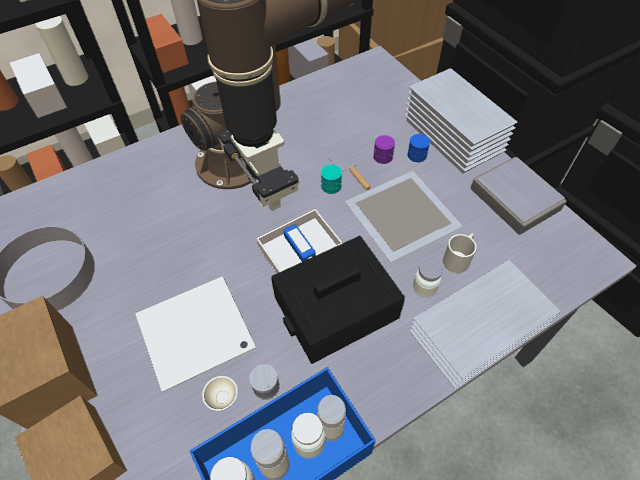

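The lid is back at (338,290), level and at its starting height within the measurement. The pack is in the crate at (300,243), and everything else is where it was. I'll hand the job in.

```bash
python3 -c "
from rig import robot
robot.job_done(); print(robot.read_t())"
```

```text
the job is handed in; nothing more can be done
the job is handed in; nothing more can be done
```

The carrier is ready and I handed the job in at about 92 s; the robot reports no verdict. I laid the lid on the board and moved the one used cold pack into the crate. All three tray tins now stand on the carrier's floor, and the lid is back on.

**Last checks:**
- **Lid:** it sits within about 2 mm of its starting position. Its top is at the same height as at the start and level to within 0.002 rad.
- **Tins:** before the lid went back on, the tin tops measured 0.081 m in the scene view, which means they stand on the floor. They were not seen again after closing.
- **Pack and bystanders:** the pack is in the crate, and in the last picture the spare tin, jar, bowl, mug, utensil and coloured look-alikes look unmoved.

**What failed or disagreed:**
- **First lid grasp missed:** the fingers shut on nothing. The wrist camera's depth showed the fingertips ending about 30 mm short of the reported TCP. I corrected for that, and every later grasp held.
- **Knocked tin:** one tray tin was moved about 33 mm while the arm was elsewhere, so I measured it again before picking it up.
- **Camera offset:** the side camera reads heights 2–3 mm lower than the scene camera, and it did so from the start.

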